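Set the long blade tube in the carver's bench block

ROBOT

A 7-joint arm with a two-finger parallel gripper is mounted at the origin on the work surface. World frame = base frame: x ahead of the robot, y to its left, z up, the work surface at z = 0. Lengths are in m, angles in degrees, forces in N, time in s.
With the tool pointing down it reaches from about 0.425 to 0.875 m from the base axis. Payload 4.7 kg.
Tool frame: the origin (TCP) lies at the very end of the fingers, on their centre line; the grasp point (between the pads) lies r.grasp_offset behind it (r.grasp_offset is the distance from the TCP to the grasp point, in m); z points along the fingers, x is the direction in which the jaws open and shut, and the axes are right-handed (so a half turn about z gives the same grasp; the last joint's range is limited). The gripper opens to 85 mm and grips with 20 to 120 N. Pads are 22 mm wide; open, the fingers measure 114 mm over their backs; the gripper's body (76 mm by 85 mm) begins 54 mm behind the grasp point. The pads swing forward as they close: fully open they stand 13 mm farther back than shut.
Start: joints at [68.646, 18.392, -4.016, 83.108, 1.295, 78.541, -3.26], TCP at [0.245, -0.602, 0.231] pointing down, gripper open.
Joint ranges: [-163.93, 163.93], [-17.29, 119.83], [-79.2, 71.16], [3.27, 140.29], [-89.18, 269.18], [5.43, 117.66], [-154.24, 154.24]. Speed limits (degrees/s): [147.25, 147.25, 180, 180, 180, 180, 180].

INTERFACE

Orientations are given as [roll, pitch, yaw] about the fixed x, y, z axes, in that order (R = Rz(yaw) Ry(pitch) Rx(roll)).
In Python, from station import get_state, optics, order, r gives the robot as it stands.
- The arm moves only by the tool step_arm, never from a script. Its arguments are lists of equal length, an entry for each row: "jaw": the opening, from 0 (shut) to 1 (fully open); "offset": the shift along the tool's x, y, z in mm, a list of three; "turn": the turn, a rotation vector about the tool's x, y, z in rad, a list of three. A call has exactly 10 rows; each row is the pose to reach, as a shift and turn from the pose commanded when the call began, along the tool's axes at that moment; what a row does not reach only later rows make up. A row lasts 1/8 s, in which the tool goes at most 62.5 mm and 10.7 degrees, less where a joint would pass 70% of its speed; a pose out of reach is approached as far as the arm can. A call with a gripper value outside its range is refused whole. The fingers move at their own pace and stop on an object; "squeeze" is the grip in N (left out, the last holds). Time passes only in rows, so rows that repeat a pose let the fingers close, or fill a call up. It gives the time, the measured TCP pose, the force and the opening at its end, in the units of the state.
- get_state(): the state, without advancing time (a new reading comes with each control period).
- optics.camera(name): name is "scene" or "top" or "wrist"; returns a dict with "frame" (420x560x3 uint8, blue, green, red), "fx", "fy", "cx", "cy" (pixels), "R" (3x3) and "t" (3): a world point X has camera coordinates R X + t. Camera axes: x right, y down, z forward; pixel columns grow to the right and rows downward; lengths in m; the calibration is good to about 2 mm. A picture is of the moment at which its call begins. There is no depth.
- order.finish_job(): hands the job in, once; it reports no verdict.
The state is a dict: "clock": time; "qpos": joint angles; "qvel": joint speeds; "joint_torque": joint torques, N m; "position": TCP position; "eef_rot": TCP orientation; "contact_force": force on the tool from outside, world axes, zero at the start; "moment": the same for the moment, N m; "width": finger opening in m.
Only numpy, scipy, OpenCV 4.12 (cv2) and the standard library are available. Lean on these libraries where they do the work, as an engineer would, in place of code of your own. Each camera call takes 0.05 s, during which the arm holds its last target.

TASK

The carver wants the spare blades at hand: take the long slim tube out of the dark three-hole wooden rack and stand it in the empty hole of the small pale bench block, right down to the bottom of the hole. Lower it in, do not drop it, let go of it, and leave the two short tubes standing in the rack.

Things in the scene. Friction and masses are not known exactly. Their poses are not given: they have to be found in the camera images.
- long_tube: The tube to move: closed rigid aluminium cylinder, 140 mm long, 26 mm in diameter, about 0.1 kg, the top 25 mm a brown wooden cap of the same diameter. Upright in one of the rack's three holes, on its floor 10 mm above the table, so it stands 100 mm out of the rack. Origin: centre of its flat underside; z along its axis to the cap.
- short_tube_a: Short stout tube, to be left alone: aluminium with brown wooden cap, 85 mm long, 34 mm in diameter, upright in another hole of the rack. Origin: centre of its underside; z up its axis. The rack: fixed dark wooden block 75 x 225 mm, 50 mm high; three holes in one straight row 75 mm apart, each 40 mm in diameter and 40 mm deep.
- short_tube_b: The other short stout tube, same size and origin, upright in the remaining hole of the rack, 45 mm out of it. To be left alone.
- block_hole (a point): Centre of the mouth of the bench block's empty hole, 50 mm above the table, z up. Hole 40 mm in diameter, 40 mm deep, flat floor, mouth bevelled 4 mm. The block is fixed pale wood, 90 (x) x 85 (y) x 50 mm high, the hole in its middle; on its -y side a ledge 45 mm wide, 18 mm high, with a pencil and a scriber lying on it (top 25 mm high).
There are look-alikes about, which are no part of the job. Leave any green, purple or yellow look-alike of the long_tube alone.

How it is judged:
By the outcome, as a careful person would: the job done as asked, in the order asked, and still so for the second after the job is handed in, with the robot touching nothing.
It also fails if it takes over 42 s, if anything falls off the work surface, if the arm or the gripper's body presses on something with over 40 N, if the wrist force passes 120 N, or if a joint passes its speed limit or range.

## Working session

There is one attempt and no reset: what is moved stays moved. The work goes in short steps, Python scripts to look and compute and a tool call to move; the robot and the scene stay as the last step left them, time stands still between calls to the robot, and variables do not carry over. Pictures are saved under pics/ and viewed, and the job is handed in when it is done.

Besides the shell and the picture viewer there is one more tool, called after "Call:" as name(argument=value, ...), one argument or row to a line, values as JSON. step_arm: Moves the arm, as the interface text tells. Its arguments: {"type":"object","properties":{"jaw":{"type":"array"},"offset":{"type":"array"},"turn":{"type":"array"},"squeeze":{"type":"number"}},"required":["jaw","offset","turn"]}

```bash
mkdir -p pics; cat > h.py <<'E'
import sys; sys.path.insert(0,'.')
import numpy as np, cv2
from station import get_state, optics, order, r
def shot(n,f):
    c=optics.camera(n); cv2.imwrite('pics/'+f,c['frame']); np.savez('pics/'+f+'.npz',**c); return c
def ray(c,u,v,z):
    R=np.array(c['R']);t=np.array(c['t']);d=R.T@np.array([(u-c['cx'])/c['fx'],(v-c['cy'])/c['fy'],1]);o=-R.T@t
    return o+d*(z-o[2])/d[2]
def proj(c,X):
    p=np.array(c['R'])@np.array(X)+np.array(c['t']);return c['fx']*p[0]/p[2]+c['cx'],c['fy']*p[1]/p[2]+c['cy']
E
ls; python3 - <<'E'
from h import *
for n in ['scene','top','wrist']:
    c=shot(n,n+'0.png'); print(n,c['fx'],-np.array(c['R']).T@np.array(c['t']))
s=get_state();print(s,r.grasp_offset)
E
```

```text
h.py
pics
scene 400.0763346676099 [0.98841536 0.51735679 0.68322227]
top 396.8081700308335 [ 0.43080811 -0.03418571  0.92882967]
wrist 330.3480942831451 [ 0.30634176 -0.57627148  0.37248339]
{'clock': 0.15, 'qpos': array([68.64575938, 18.42989084, -4.01855305, 83.1581971 ,  1.29525947,
       78.54145863, -3.26008213]), 'qvel': array([ 0.0108262 , -0.19057814, -0.09716387, -0.24633061, -0.01262727,
       -0.10149418,  0.00771846]), 'joint_torque': array([-5.55542392e-04, -4.94094694e+01, -3.83134782e-01, -3.14684665e+01,
        1.29262253e-02,  8.27952870e-03,  6.09074988e-06]), 'position': array([ 0.24503142, -0.60160909,  0.2304742 ]), 'eef_rot': array([ 1.79995644e+02,  8.43018324e-02, -6.78335466e+01]), 'contact_force': array([1.29174336, 0.66499316, 0.30817728]), 'moment': array([-0.02120567, -0.0089621 , -0.00969324]), 'width': 0.08552829279469856} 0.0187
```

View pics/scene0.png

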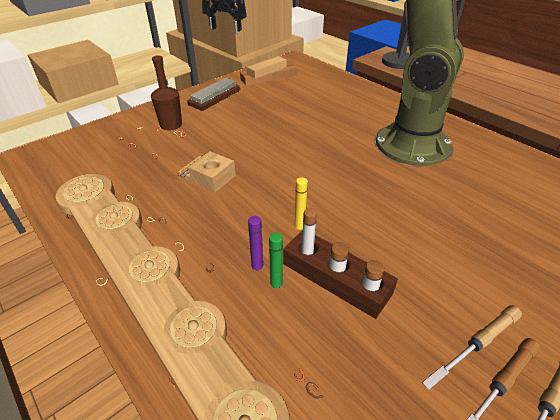

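View pics/top0.png

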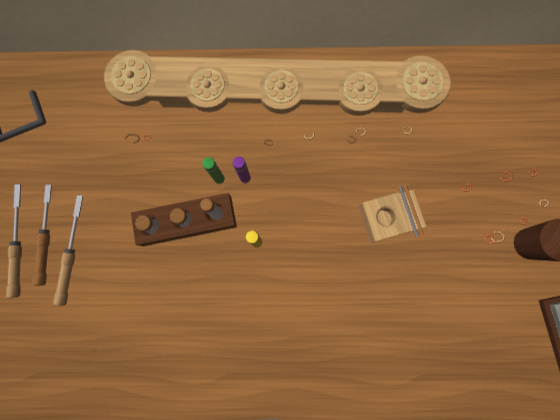

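View pics/wrist0.png

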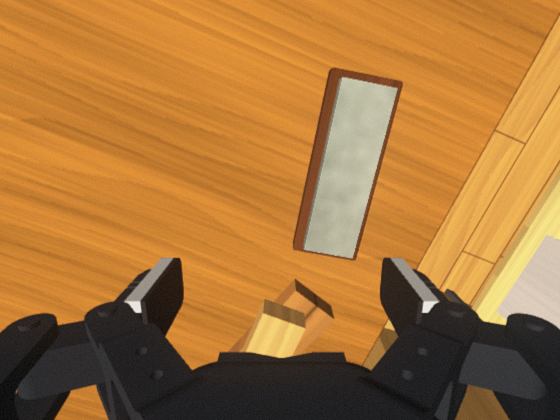

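Candidates for the long tube, by scene pixel:
- Brown-capped slim tube in the rack's end hole: (309,218), or top (207,205). This is my choice.
- Yellow (302,185), purple (255,222) and green (276,240): look-alikes.
- Short tubes: (340,252) and (373,270).

The bench block's hole is at scene (211,164) and top (386,216). Next I'll check close crops.

```bash
python3 - <<'E'
import cv2,numpy as np
a=cv2.imread('pics/scene0.png')[170:320,240:400]; b=cv2.imread('pics/top0.png')[145:255,120:275];c=cv2.imread('pics/top0.png')[180:245,350:430]
f=lambda i,w,h:cv2.resize(i,(w,h),interpolation=cv2.INTER_CUBIC)
o=np.zeros((600,800,3),np.uint8)
o[:300,:320]=f(a,320,300); o[:300,330:753]=f(b,423,300); o[305:565,:320]=f(c,320,260)
s=cv2.imread('pics/scene0.png')[140:200,170:250]; o[305:545,330:650]=f(s,320,240)
cv2.imwrite('pics/crop.png',o)
E
```

```text
(no output)
```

View pics/crop.png

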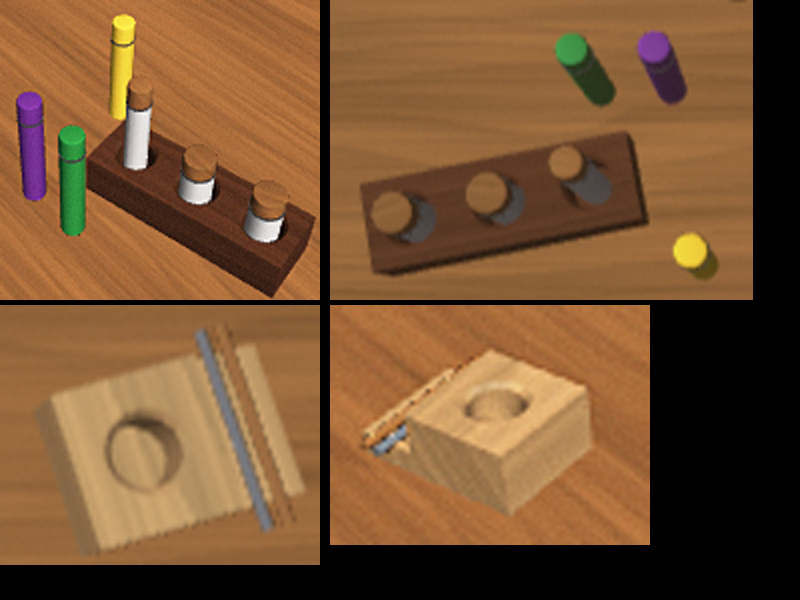

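```bash
python3 - <<'E'
from h import *
T=dict(np.load('pics/top0.png.npz'));S=dict(np.load('pics/scene0.png.npz'))
p=lambda n,x:print(n,np.round(x,4))
p('long top cam',ray(T,206.8,204.8,.15)); p('long scene',ray(S,310,214,.15))
p('yellow',ray(T,(690-330)/2.729+120,250/2.727+145,.14)); 
p('green',ray(T,(573-330)/2.729+120,50/2.727+145,.14)); p('purple',ray(T,(655-330)/2.729+120,47/2.727+145,.14))
for (u,v) in [(360,185),(628,132),(645,222),(375,272)]: p('rack',ray(T,(u-330)/2.729+120,v/2.727+145,.05))
for (u,v) in [(395,214),(487,195)]: p('short',ray(T,(u-330)/2.729+120,v/2.727+145,.095))
p('hole top',ray(T,386,217.5,.05)); p('hole scene',ray(S,170+(497-330)/4,140+(405-305)/4,.05))
for (u,v) in [(52,398),(195,357),(245,510),(97,552)]: p('block',ray(T,350+u/4,180+(v-305)/4,.05))
# hole by dark mask in scene/top
for nm,C,(u,v) in [('top',T,(386,217)),('scene',S,(211,165))]:
    f=cv2.cvtColor(C['frame'],cv2.COLOR_BGR2GRAY); print(f[v-14:v+15:2,u-16:u+17:2])
E
```

```text
long top cam [0.5658 0.1207 0.15  ]
long scene [0.5697 0.1274 0.15  ]
yellow [0.5025 0.0306 0.14  ]
green [0.6542 0.1202 0.14  ]
purple [0.656  0.0582 0.14  ]
rack [0.5656 0.3124 0.05  ]
rack [0.6091 0.0903 0.05  ]
rack [0.5338 0.0751 0.05  ]
rack [0.4935 0.2961 0.05  ]
short [0.5356 0.2658 0.095 ]
short [0.5503 0.1939 0.095 ]
hole top [ 0.5525 -0.2599  0.05  ]
hole scene [ 0.5542 -0.2566  0.05  ]
block [ 0.5849 -0.2102  0.05  ]
block [ 0.6078 -0.2907  0.05  ]
block [ 0.5216 -0.3139  0.05  ]
block [ 0.4987 -0.2319  0.05  ]
[[160 162 161 169 160 150 155 149 157 154 155 149 154 159 164 146 158]
 [161 159 164 164 172 150 154 140 144 150 153 152 152 158 166 151 152]
 [161 159 164 163 170 146 116  96 108 120 133 147 150 158 162 163 146]
 [165 160 164 162 151  89  70  61  59  62  86 136 144 154 158 166 144]
 [167 162 160 161  99 145 167 133 109  76  82  87 149 152 158 164 157]
 [169 164 160 139 131 159 164 156 149 136  91  99 119 154 156 161 163]
 [172 166 159 117 150 156 161 161 146 159 130 103 108 153 155 157 168]
 [170 167 163 123 151 154 159 168 155 153 156 106 111 149 151 158 163]
 [1
[... 860 characters left out ...]
173 177 173 189 181 170 157 160 170 201 181 187 179 180 188]
 [165 179 178 171 170 155 144 164 160 149 139 117 145 183 176 188 196]
 [183 175 171 167 139 116 158 170 173 155 136 105 124 183 191 189 184]
 [173 166 167 173 146 110 164 172 178 159 138 144 191 188 190 169 139]
 [172 175 174 169 165 175 170 174 177 185 182 185 190 189 162 146 154]
 [119 142 171 167 167 175 190 181 182 172 184 191 188 145 147 156 149]
 [126 124 116 132 179 190 179 179 178 187 190 183 143 147 155 153 144]
 [123 123 126 118 119 130 173 185 188 190 175 142 149 151 149 139 145]
 [122 131 115 124 121 128 125 129 157 163 149 154 150 146 139 144 143]
 [131 120 122 125 121 122 136 126 129 145 155 149 140 142 147 148 150]]
```

```bash
cat >> h.py <<'E'
from scipy.spatial.transform import Rotation as Ro
def plan(p,yaw,roll=180,pitch=0):
    s=get_state();R=Ro.from_euler('xyz',s['eef_rot'],degrees=True);G=Ro.from_euler('xyz',[roll,pitch,yaw],degrees=True)
    print('off mm',np.round(R.inv().apply(np.array(p)-s['position'])*1000,1),'turn',np.round((R.inv()*G).as_rotvec(),4), 'now',np.round(s['position'],4),np.round(s['eef_rot'],2),'w',round(s['width'],4),'F',np.round(s['contact_force'],1),'t',round(s['clock'],2))
E
python3 -c "
from h import *
plan([.567,.123,.25],-79)"
```

```text
off mm [-549.6 -571.6  -18.8] turn [0.0002 0.0015 0.1949] now [ 0.245  -0.6016  0.2305] [ 1.800e+02  8.000e-02 -6.783e+01] w 0.0855 F [1.3 0.7 0.3] t 0.15
```

Call:
step_arm(
  jaw=[1,1,1,1,1,0.7,0.7,0.7,0.7,0.7],
  offset=[
    [-14,-14,-6],
    [-42,-43,-12],
    [-76,-79,-19],
    [-110,-114,-19],
    [-145,-150,-19],
    [-180,-186,-19],
    [-215,-222,-19],
    [-250,-258,-19],
    [-285,-294,-19],
    [-320,-330,-19],
  ],
  turn=[
    [0,0,0.01],
    [0,0,0.03],
    [0,0,0.05],
    [0,0,0.07],
    [0,0,0.09],
    [0,0,0.11],
    [0,0,0.13],
    [0,0,0.15],
    [0,0,0.17],
    [0,0,0.195],
  ],
)

```text
clock: 1.4
position: [0.4303, -0.1782, 0.2508]
eef_rot: [-180.0, -0.1, -79.0]
contact_force: [0.7, -0.1, 0.6]
width: 0.0597
```

```bash
python3 -c "
from h import *
plan([.567,.123,.25],-79)"
```

```text
off mm [-269.7 -191.6    0.5] turn [-0.0002 -0.0013 -0.0002] now [ 0.4303 -0.1782  0.2508] [-1.7999e+02 -7.0000e-02 -7.9010e+01] w 0.0597 F [ 0.7 -0.1  0.6] t 1.4
```

Call:
step_arm(
  jaw=[0.7,0.7,0.7,0.7,0.7,0.7,0.7,0.7,0.7,0.7],
  offset=[
    [-38,-27,0],
    [-78,-55,0],
    [-118,-83,0],
    [-158,-111,0],
    [-198,-140,0],
    [-232,-164,0],
    [-257,-181,0],
    [-270,-190,0],
    [-272,-192,0],
    [-272,-192,0],
  ],
  turn=[
    [0,0,0],
    [0,0,0],
    [0,0,0],
    [0,0,0],
    [0,0,0],
    [0,0,0],
    [0,0,0],
    [0,0,0],
    [0,0,0],
    [0,0,0],
  ],
)

```text
clock: 2.65
position: [0.5665, 0.1213, 0.2503]
eef_rot: [180.0, -0.1, -79.1]
contact_force: [-1.3, 1.0, 0.1]
width: 0.0599
```

```bash
python3 -c "
from h import *
plan([.567,.123,.25],-79)
c=shot('wrist','w1.png')
print(-c['R'].T@c['t'])
print(proj(c,[.567,.123,.15]),proj(c,[.567,.123,.232]))
shot('scene','s1.png')"
```

```text
off mm [-1.6 -0.8  0.3] turn [ 0.0005 -0.0012 -0.0014] now [0.5665 0.1213 0.2503] [ 1.7997e+02 -7.0000e-02 -7.9080e+01] w 0.0599 F [-1.3  1.   0.1] t 2.65
[0.63148723 0.13453267 0.39239905]
(np.float64(280.1509420363536), np.float64(206.53858935664095)) (np.float64(279.6046899824188), np.float64(247.63108082369197))
```

View pics/w1.png

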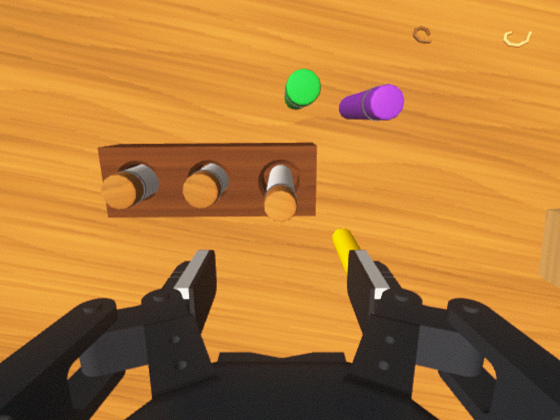

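View pics/s1.png

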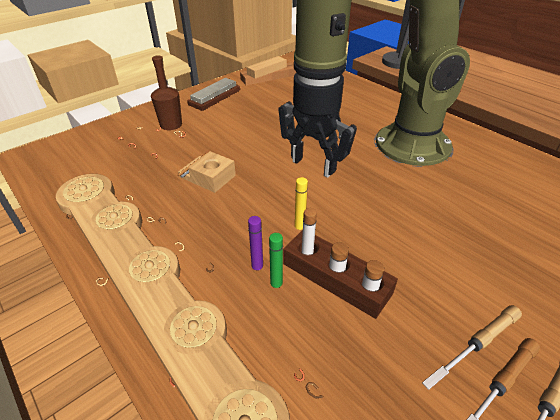

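The wrist view puts the tube's cap top at about (280,206), against a predicted (280,206.5), with the rack row parallel to the jaws. I'll refine this with the cap contour.

```bash
python3 - <<'E'
from h import *
c=dict(np.load('pics/w1.png.npz'));f=c['frame'];h=cv2.cvtColor(f,cv2.COLOR_BGR2HSV)
print(f[206,280],h[206,280],h[206,255],h[200,310],h[230,280])
g=cv2.resize(f[150:240,220:340],(720,540),interpolation=cv2.INTER_CUBIC);cv2.imwrite('pics/w1c.png',g)
b=f.astype(int)
E
```

```text
[ 64 159 234] [ 17 185 234] [ 12 180 156] [ 11 185 142] [ 16 184 224]
```

View pics/w1c.png

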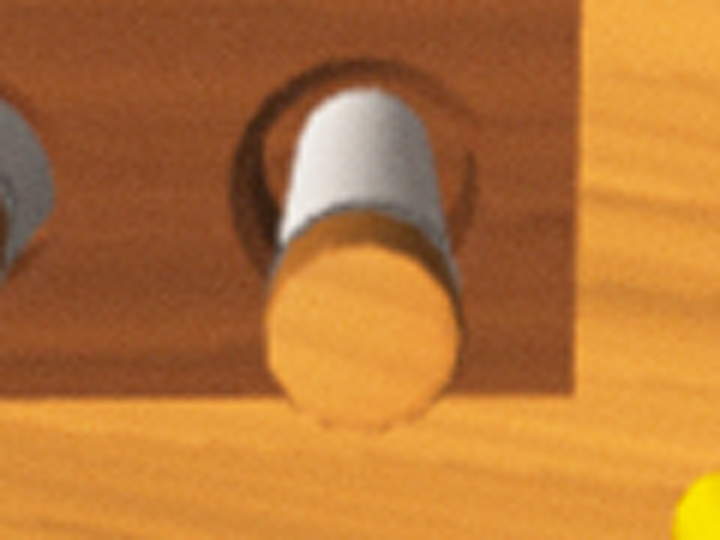

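```bash
python3 -c "
from h import *
c=dict(np.load('pics/w1.png.npz'));print(ray(c,280.6,206.4,.15))
plan([.567,.123,.10],-79)"
```

```text
[0.56717185 0.12268549 0.15      ]
off mm [ -2.2  -0.8 150.3] turn [ 0.0003 -0.0012 -0.0023] now [0.5666 0.1209 0.2503] [ 1.7998e+02 -7.0000e-02 -7.9130e+01] w 0.0598 F [ 0.   0.3 -0.6] t 2.75
```

Call:
step_arm(
  jaw=[0.7,0.7,0.7,0.7,0.7,0.7,0.7,0.7,0.7,0.7],
  offset=[
    [-1,0,10],
    [-2,-1,30],
    [-2,-1,55],
    [-2,-1,80],
    [-2,-1,105],
    [-2,-1,125],
    [-2,-1,138],
    [-2,-1,147],
    [-2,-1,150],
    [-2,-1,150],
  ],
  turn=[
    [0,0,0],
    [0,0,0],
    [0,0,0],
    [0,0,0],
    [0,0,0],
    [0,0,0],
    [0,0,0],
    [0,0,0],
    [0,0,0],
    [0,0,0],
  ],
)

```text
clock: 4.0
position: [0.5676, 0.1247, 0.1006]
eef_rot: [-180.0, -0.0, -79.0]
contact_force: [-0.5, -0.3, 0.3]
width: 0.0597
```

```bash
python3 -c "
from h import *
plan([.567,.123,.10],-79)
c=shot('wrist','w2.png')"
```

```text
off mm [1.6 0.9 0.6] turn [-0.0007 -0.0001 -0.0002] now [0.5676 0.1247 0.1006] [-1.7996e+02 -1.0000e-02 -7.9010e+01] w 0.0597 F [-0.5 -0.3  0.3] t 4.0
```

View pics/w2.png

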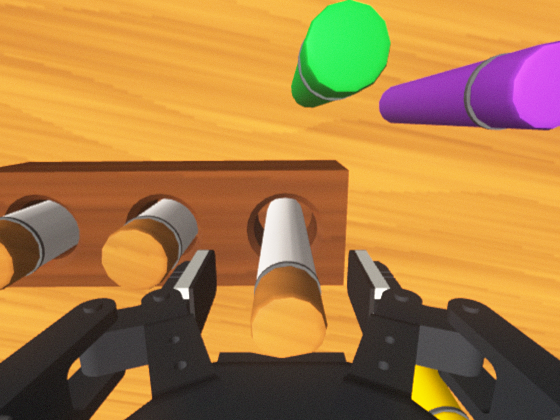

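The tube stands centred between the jaws and everything else is clear of the fingers: the neighbour cap is at (135,255) and yellow is behind at (435,390). Closing now.

Call:
step_arm(
  jaw=[0.7,0.5,0.3,0.2,0.15,0.15,0.15,0.15,0.15,0.15],
  offset=[
    [2,1,0],
    [2,1,0],
    [2,1,0],
    [2,1,0],
    [2,1,0],
    [2,1,0],
    [2,1,0],
    [2,1,0],
    [2,1,0],
    [2,1,0],
  ],
  turn=[
    [0,0,0],
    [0,0,0],
    [0,0,0],
    [0,0,0],
    [0,0,0],
    [0,0,0],
    [0,0,0],
    [0,0,0],
    [0,0,0],
    [0,0,0],
  ],
  squeeze=40,
)

```text
clock: 5.3
position: [0.5669, 0.1225, 0.1006]
eef_rot: [-180.0, -0.0, -79.0]
contact_force: [-0.4, -0.6, 4.5]
width: 0.0248
```

```bash
python3 -c "
from h import *
plan([.567,.123,.10],-79)
c=shot('wrist','w3.png')"
```

```text
off mm [-0.5 -0.2  0.6] turn [-0.0005 -0.0002 -0.0002] now [0.5669 0.1225 0.1006] [-1.7997e+02 -1.0000e-02 -7.9010e+01] w 0.0248 F [-0.4 -0.6  4.5] t 5.3
```

View pics/w3.png

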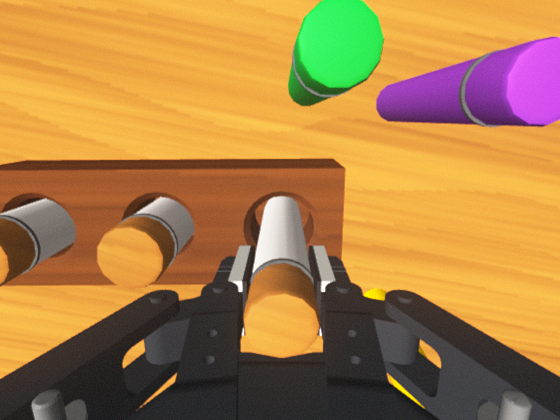

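Gripped: the opening is 24.8 mm and the tube is centred. Lifting.

Call:
step_arm(
  jaw=[0.15,0.15,0.15,0.15,0.15,0.15,0.15,0.15,0.15,0.15],
  offset=[
    [0,0,-5],
    [0,0,-18],
    [0,0,-35],
    [0,0,-55],
    [0,0,-80],
    [0,0,-105],
    [0,0,-130],
    [0,0,-150],
    [0,0,-160],
    [0,0,-160],
  ],
  turn=[
    [0,0,0],
    [0,0,0],
    [0,0,0],
    [0,0,0],
    [0,0,0],
    [0,0,0],
    [0,0,0],
    [0,0,0],
    [0,0,0],
    [0,0,0],
  ],
)

```text
clock: 6.6
position: [0.5669, 0.1226, 0.2609]
eef_rot: [-179.9, -0.0, -79.0]
contact_force: [0.6, 1.0, -0.7]
width: 0.0244
```

```bash
python3 -c "
from h import *
plan([.553,-.260,.26],-79)
c=shot('scene','s4.png')"
```

```text
off mm [372.9  86.6   0.9] turn [-0.001  -0.0002 -0.0002] now [0.5669 0.1226 0.2609] [-1.7994e+02 -1.0000e-02 -7.9010e+01] w 0.0244 F [ 0.6  1.  -0.7] t 6.6
```

View pics/s4.png

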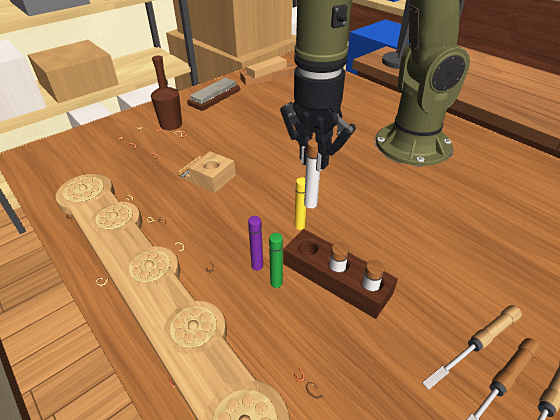

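Tube out of the rack, hanging vertical; both short tubes undisturbed at (340,257) and (373,273). Carrying it to the block.

Call:
step_arm(
  jaw=[0.15,0.15,0.15,0.15,0.15,0.15,0.15,0.15,0.15,0.15],
  offset=[
    [12,3,0],
    [40,9,0],
    [80,19,0],
    [125,29,0],
    [170,40,0],
    [215,50,0],
    [258,60,0],
    [297,69,0],
    [326,76,0],
    [345,80,0],
  ],
  turn=[
    [0,0,0],
    [0,0,0],
    [0,0,0],
    [0,0,0],
    [0,0,0],
    [0,0,0],
    [0,0,0],
    [0,0,0],
    [0,0,0],
    [0,0,0],
  ],
)

```text
clock: 7.9
position: [0.5527, -0.2342, 0.2592]
eef_rot: [179.9, 0.0, -79.2]
contact_force: [-0.6, 0.6, -0.2]
width: 0.0246
```

Call:
step_arm(
  jaw=[0.15,0.15,0.15,0.15,0.15,0.15,0.15,0.15,0.15,0.15],
  offset=[
    [14,4,0],
    [22,5,5],
    [27,6,15],
    [28,7,30],
    [28,7,45],
    [28,7,60],
    [28,7,70],
    [28,7,75],
    [28,7,75],
    [28,7,75],
  ],
  turn=[
    [0,0,0],
    [0,0,0],
    [0,0,0],
    [0,0,0],
    [0,0,0],
    [0,0,0],
    [0,0,0],
    [0,0,0],
    [0,0,0],
    [0,0,0],
  ],
)

```text
clock: 9.15
position: [0.5528, -0.2604, 0.1859]
eef_rot: [-180.0, -0.0, -79.0]
contact_force: [-0.3, 0.7, -1.1]
width: 0.0246
```

```bash
python3 -c "
from h import *
plan([.553,-.260,.10],-79)
for n in ['scene','top','wrist']: c=shot(n,n+'5.png')
o=np.zeros((600,800,3),np.uint8)
a=cv2.imread('pics/scene5.png')[80:230,150:300];o[:400,:400]=cv2.resize(a,(400,400))
a=cv2.imread('pics/top5.png')[160:270,330:440];o[:400,400:]=cv2.resize(a,(400,400))
cv2.imwrite('pics/c5.png',o)
"
```

```text
off mm [-0.5 -0.2 85.9] turn [-0.0008 -0.0007 -0.0002] now [ 0.5528 -0.2604  0.1859] [-1.7995e+02 -4.0000e-02 -7.9010e+01] w 0.0246 F [-0.3  0.7 -1.1] t 9.15
```

View pics/c5.png

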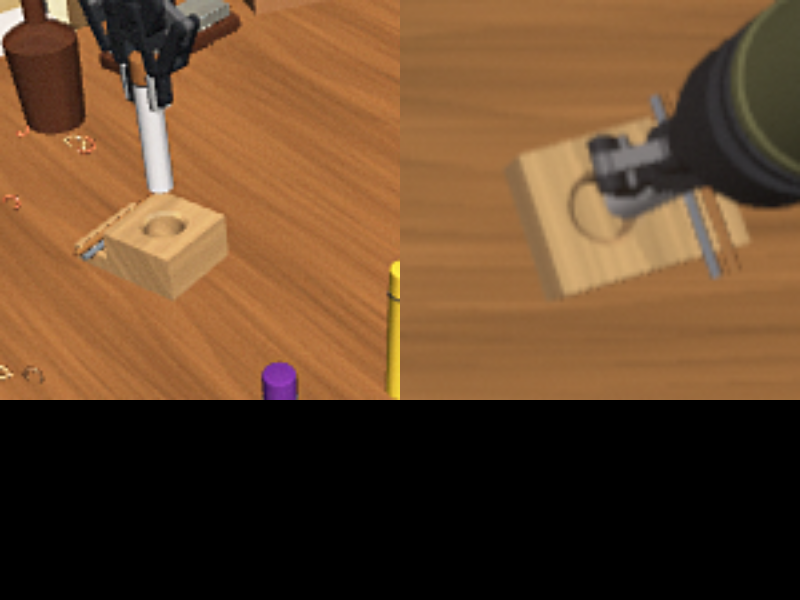

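View pics/wrist5.png

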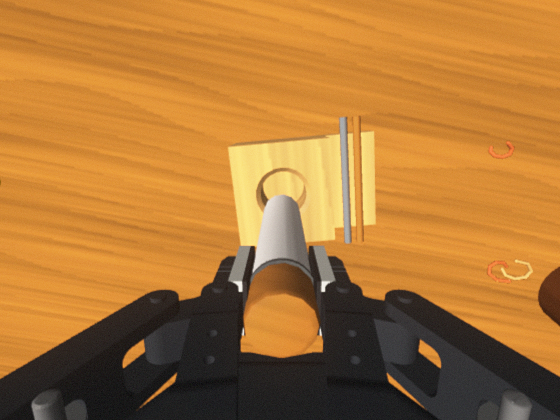

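```bash
python3 - <<'E'
from h import *
c=dict(np.load('pics/wrist5.png.npz'))
g=cv2.resize(c['frame'][130:260,210:350],(780,724),interpolation=cv2.INTER_CUBIC)[:600];cv2.imwrite('pics/w5c.png',g)
for d in (0,): print(proj(c,[.553,-.26,.05]),proj(c,[.553,-.26,.096]))
P=[proj(c,[.553+.024*np.cos(a),-.26+.024*np.sin(a),.05]) for a in np.linspace(0,6.28,60)]
P=np.array(P);print(P.min(0),P.max(0))
P=np.array([proj(c,[.5528+.013*np.cos(a),-.2604+.013*np.sin(a),.096]) for a in np.linspace(0,6.28,60)]);print(P.min(0),P.max(0))
E
```

```text
(np.float64(281.7113628108835), np.float64(196.54037800930783)) (np.float64(281.75580218741544), np.float64(211.0508224754487))
[253.97424711 168.92024575] [309.45831947 222.96469783]
[264.46567442 194.05486194] [300.03180063 228.27721038]
```

View pics/w5c.png

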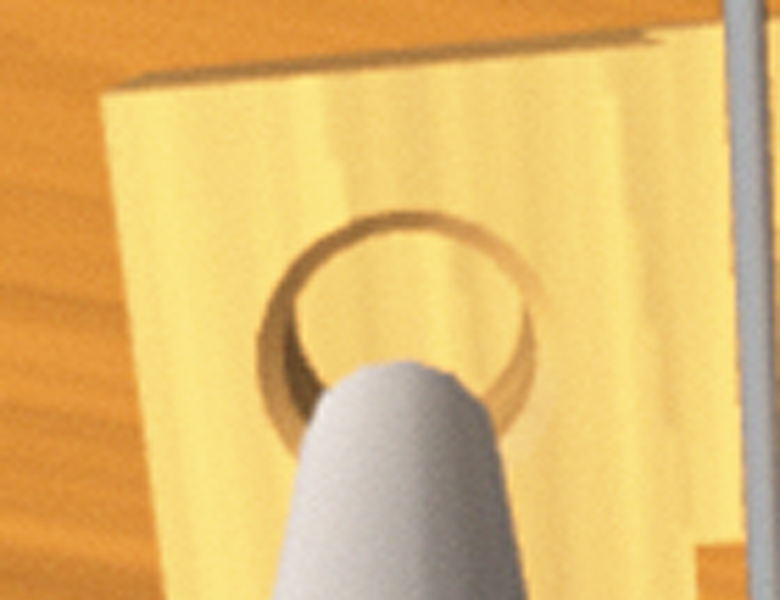

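The tube's lower end is about 1 mm from the hole axis (hole at wrist (283,195)), well within the 7 mm clearance. Lowering to just above the floor.

Call:
step_arm(
  jaw=[0.15,0.15,0.15,0.15,0.15,0.15,0.15,0.15,0.15,0.15],
  offset=[
    [0,-1,6],
    [0,-1,16],
    [0,-1,28],
    [0,-1,40],
    [0,-1,52],
    [0,-1,63],
    [0,-1,72],
    [0,-1,78],
    [0,-1,81],
    [0,-1,81],
  ],
  turn=[
    [0,0,0],
    [0,0,0],
    [0,0,0],
    [0,0,0],
    [0,0,0],
    [0,0,0],
    [0,0,0],
    [0,0,0],
    [0,0,0],
    [0,0,0],
  ],
)

```text
clock: 10.55
position: [0.5534, -0.2601, 0.1043]
eef_rot: [-180.0, -0.0, -79.0]
contact_force: [0.5, -0.1, -1.0]
width: 0.0244
```

Call:
step_arm(
  jaw=[0.15,0.15,0.15,0.15,0.15,0.15,0.15,0.15,0.15,0.15],
  offset=[
    [0,0,1],
    [0,0,1.5],
    [0,0,2],
    [0,0,2.5],
    [0,0,3],
    [0,0,3.5],
    [0,0,4],
    [0,0,4],
    [0,0,4],
    [0,0,4],
  ],
  turn=[
    [0,0,0],
    [0,0,0],
    [0,0,0],
    [0,0,0],
    [0,0,0],
    [0,0,0],
    [0,0,0],
    [0,0,0],
    [0,0,0],
    [0,0,0],
  ],
)

```text
clock: 11.8
position: [0.5536, -0.2601, 0.1006]
eef_rot: [-180.0, -0.0, -79.0]
contact_force: [-0.1, 0.3, 2.1]
width: 0.0246
```

```bash
python3 -c "
from h import *
plan([.553,-.260,.10],-79)
for n in ['scene','wrist']: c=shot(n,n+'6.png')
o=np.zeros((420,800,3),np.uint8)
a=cv2.imread('pics/scene6.png')[100:220,150:270];o[:400,:400]=cv2.resize(a,(400,400))
a=cv2.imread('pics/wrist6.png')[100:370,150:420];o[:400,400:]=cv2.resize(a,(400,400))
cv2.imwrite('pics/c6.png',o)
"
```

```text
off mm [-0.2  0.5  0.6] turn [-0.0003 -0.0003 -0.0001] now [ 0.5536 -0.2601  0.1006] [-1.7998e+02 -2.0000e-02 -7.9010e+01] w 0.0246 F [-0.1  0.3  2.1] t 11.8
```

View pics/c6.png

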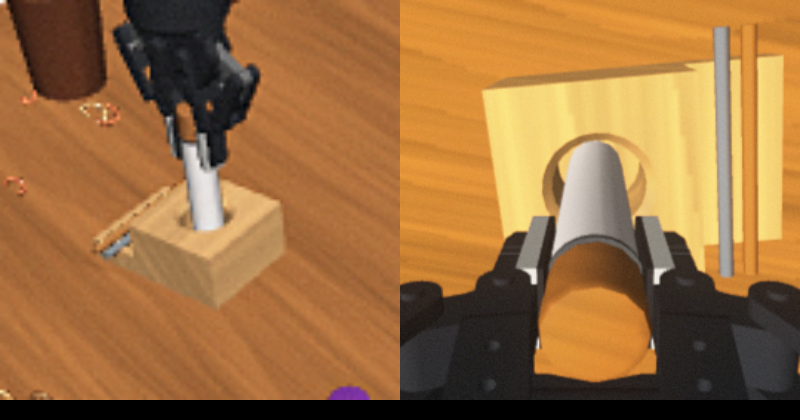

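The tube is in the hole and contact is just starting (Fz about +2 N). I'll feel a little further down.

Call:
step_arm(
  jaw=[0.15,0.15,0.15,0.15,0.15,0.15,0.15,0.15,0.15,0.15],
  offset=[
    [0,0,0.2],
    [0,0,0.4],
    [0,0,0.6],
    [0,0,0.8],
    [0,0,0.8],
    [0,0,0.8],
    [0,0,0.8],
    [0,0,0.8],
    [0,0,0.8],
    [0,0,0.8],
  ],
  turn=[
    [0,0,0],
    [0,0,0],
    [0,0,0],
    [0,0,0],
    [0,0,0],
    [0,0,0],
    [0,0,0],
    [0,0,0],
    [0,0,0],
    [0,0,0],
  ],
)

```text
clock: 13.15
position: [0.5541, -0.2602, 0.1006]
eef_rot: [-179.9, -0.1, -79.0]
contact_force: [-0.7, 0.4, 7.3]
width: 0.0244
```

Seated: the height no longer changes and the force rose to 7.3 N. Easing off and opening.

Call:
step_arm(
  jaw=[0.15,0.15,0.3,0.36,0.42,0.5,0.6,0.7,0.7,0.7],
  offset=[
    [0,0,-0.5],
    [0,0,-0.7],
    [0,0,-0.7],
    [0,0,-0.7],
    [0,0,-0.7],
    [0,0,-0.7],
    [0,0,-0.7],
    [0,0,-0.7],
    [0,0,-0.7],
    [0,0,-0.7],
  ],
  turn=[
    [0,0,0],
    [0,0,0],
    [0,0,0],
    [0,0,0],
    [0,0,0],
    [0,0,0],
    [0,0,0],
    [0,0,0],
    [0,0,0],
    [0,0,0],
  ],
)

```text
clock: 14.4
position: [0.5534, -0.2601, 0.1003]
eef_rot: [-180.0, -0.0, -79.0]
contact_force: [-0.4, -0.0, 0.5]
width: 0.0598
```

```bash
python3 -c "
from h import *
plan([.553,-.260,.10],-79)
shot('wrist','w7.png')"
```

```text
off mm [-0.2  0.4  0.3] turn [-0.0001 -0.0001 -0.0002] now [ 0.5534 -0.2601  0.1003] [-1.800e+02 -1.000e-02 -7.901e+01] w 0.0598 F [-0.4 -0.   0.5] t 14.4
```

View pics/w7.png

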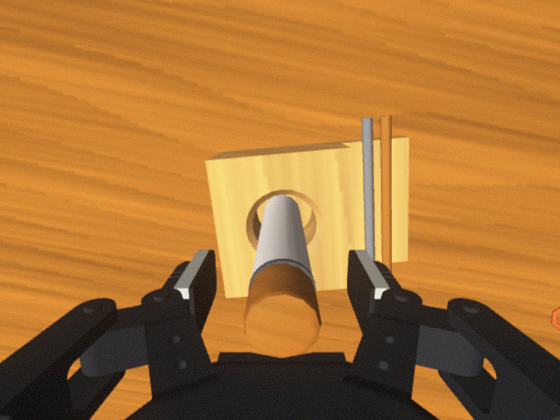

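The jaws are open on both sides and the tube stands free and upright in the hole (mouth near (281,222)). Retreating straight up.

Call:
step_arm(
  jaw=[0.7,0.7,0.7,0.7,0.7,0.7,0.7,0.7,0.7,0.7],
  offset=[
    [0,0,-5],
    [0,0,-20],
    [0,0,-40],
    [0,0,-65],
    [0,0,-90],
    [0,0,-115],
    [0,0,-135],
    [0,0,-148],
    [0,0,-150],
    [0,0,-150],
  ],
  turn=[
    [0,0,0],
    [0,0,0],
    [0,0,0],
    [0,0,0],
    [0,0,0],
    [0,0,0],
    [0,0,0],
    [0,0,0],
    [0,0,0],
    [0,0,0],
  ],
)

```text
clock: 15.7
position: [0.5531, -0.26, 0.2495]
eef_rot: [179.9, 0.0, -79.0]
contact_force: [-1.3, -0.1, 0.3]
width: 0.0597
```

```bash
python3 -c "
from h import *
plan([.553,-.260,.10],-79)
c=shot('wrist','w8.png');S=shot('scene','s8.png')
print(proj(c,[.5535,-.26,.15]),proj(S,[.5535,-.26,.15]),proj(S,[.5535,-.26,.05]))
o=np.zeros((420,800,3),np.uint8)
o[:,:420]=cv2.resize(S['frame'],(420,315)).shape[0] and cv2.resize(S['frame'][90:330,140:380],(420,420))
o[:300,425:800]=cv2.resize(c['frame'],(375,300))
cv2.imwrite('pics/c8.png',o)
"
```

```text
off mm [ 1.000e-01 -1.000e-01  1.495e+02] turn [ 0.0009  0.0006 -0.0001] now [ 0.5531 -0.26    0.2495] [ 1.7995e+02  4.0000e-02 -7.9010e+01] w 0.0597 F [-1.3 -0.1  0.3] t 15.7
(np.float64(282.53769800980996), np.float64(207.23081038521158)) (np.float64(206.65385234850294), np.float64(132.07023976480664)) (np.float64(211.24741599040507), np.float64(164.33749199432603))
```

View pics/c8.png

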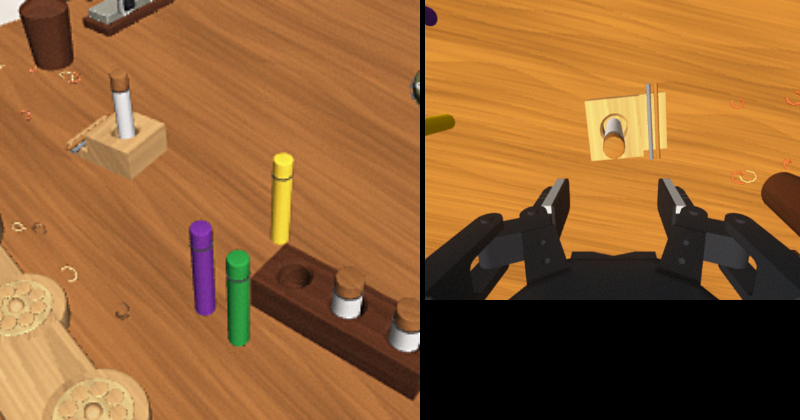

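View pics/s8.png

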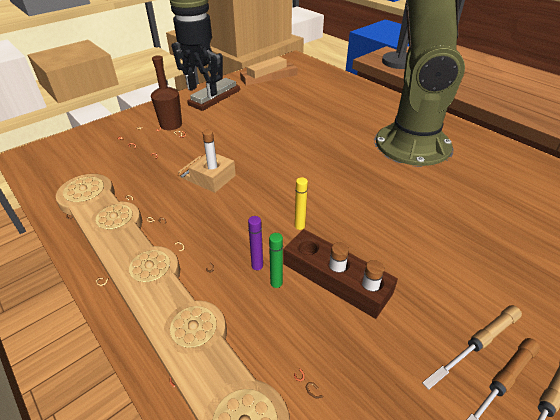

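The cap top is at scene (208,133), against a predicted (207,132) for a fully seated upright tube. The short tubes, look-alikes, pencil and scriber haven't moved. Handing in.

```bash
python3 -c "
from h import *
print(order.finish_job())"
```

```text
the job is handed in; nothing more can be done
None
```

The long tube is out of the rack and stands upright in the bench block's hole, right down on the floor. It was lowered in, let go, and the job handed in at about 16 s.

- **Seating:** the height stopped changing at TCP z 0.1006 m, the same height as when I gripped it in the rack. The force on the tool rose to about 7 N there.
- **After retreating:** the cap top was within about 1–2 px of where a seated, upright tube should be. The two short tubes, the look-alikes, the pencil and the scriber looked unmoved, and the gripper was clear of everything.
- **Disagreement:** my first two-view estimates of the tube's position differed by 4–7 mm. The close wrist view settled this before the grasp. No checks failed.

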